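# Close and bolt the lid of the RF shield box

## Robot

A 6-joint arm with a two-finger parallel gripper is mounted at the origin on the work surface; the furniture and walls round the work are solid. World frame = base frame: x ahead of the robot, y to its left, z up, the work surface at z = 0. Lengths are in m, angles in rad, forces in N, time in s.
With the tool pointing down it reaches from about 0.3 to 1 m from the base axis. Payload 5.1 kg.
Tool frame: the origin (TCP) lies at the centre of the arm's flange, where the gripper is bolted on; the fingertips stand 190 mm ahead of it and the grasp point (between the pads) lies 171 mm ahead of it (r.tcp_to_grasp is the distance from the TCP to the grasp point, in m); z points along the fingers, y is the line along which they close (so a half turn about z gives the same grasp; the last joint's range is limited). The gripper opens to 95 mm and grips with 3 to 60 N. Pads are 20 mm wide; open, the fingers measure 119 mm over their backs; the gripper's body (75 mm by 180 mm) begins 59 mm behind the grasp point.
Start: joints at [-1.332, 0.124, 1.65, -0, 1.367, -0.083], TCP at [0.206, -0.617, 0.405] pointing down, gripper open.
Joint ranges: [-2.61, 2.61], [-1.02, 2.33], [0.03, 2.71], [-1.35, 4.49], [0.32, 2.68], [-2.91, 2.91]. Speed limits (rad/s): [2.57, 2.57, 3.14, 3.14, 3.14, 3.14].

## Interface

Orientations are given as a 3x3 rotation matrix whose columns are the frame's x, y, z axes.
In Python, from workcell import r, gripper_open, grasp, ik, eyes, status gives the robot as it stands. Calls block until the motion is done:
- r.move_to(position, orientation): joint-space move of the TCP to a pose.
- r.movel(position, rot=None, rate=0.15): straight line of the TCP; rot=None keeps the orientation; rate is the mean speed in m/s.
- r.move_joints(angles): joint-space move.
- gripper_open() and grasp(f_grip=None): open the fingers fully, or close them until they stop; f_grip is the grip in N (None keeps the last).
- r.sleep(seconds).
- ik(position, orientation): joint angles nearest the present ones, or None.
- eyes.grab_frame(name): name is "scene" or "top" or "wrist"; returns a dict with "pixels" (384x512x3 uint8, red, green, blue), "depth" (384x512 float32, m along the optical axis (not along the pixel's ray), 0 where there is no reading), "mtx" (3x3 intrinsics, pixels), "D" ([k1, k2, p1, p2, k3] as OpenCV has them; the pictures are not rectified), "camera_from_world" (4x4, takes a point from world to camera coordinates); the wrist camera has in their place "hand_eye" (4x4, takes a point from camera to tool coordinates, whose origin is the TCP and whose axes are the flange's). Camera axes: x right, y up, looking along -z (the intrinsics and any distortion apply to the point x, -y, -z); pixel columns grow to the right and rows downward; lengths in m; the calibration is good to about 2 mm. A picture is of the moment at which its call begins: read the wrist's pose just before it.
A pose or a line that the arm cannot do raises r.Unreachable and nothing moves.
- r.job_done(): hands the job in; it is judged then, once.
Readings, each from a call of its own:
- status.current_time_s(): time.
- status.current_joint_positions(): joint angles.
- status.current_qd(): joint speeds.
- status.current_tau(): joint torques, N m.
- status.current_eef_pos(): TCP position.
- status.current_ee_rot(): TCP orientation.
- status.current_contact_force(): force on the tool from outside, world axes, zero at the start.
- status.current_ft_torque(): the same for the moment, N m.
- status.current_finger_gap(): finger opening in m.
- status.current_finger_force(): force on a finger pad.
Only numpy, scipy, OpenCV 4.12 (cv2) and the standard library are available. Lean on these libraries where they do the work, as an engineer would, in place of code of your own. Each camera call takes 0.05 s, during which the arm holds its last target. There are 200 camera calls.

## Task

Push the lid of the shield box shut, then press the spring catch down with one fingertip and keep it down while the other finger pushes the bolt all the way home over the lid. Then let go, so that the catch springs back up and locks the bolt. Only touch and push with the fingers: do not pick up or move the small things lying round the box.

Things in the scene. Friction and masses are not known exactly. Their poses are not given: they have to be found in the camera images.
- shield_box: aluminium box, 220 mm (x) by 200 mm (y), fixed to the bench but standing elsewhere each time; origin at the centre of its underside, x from deck to lid hinge, z up. Top 80 mm above the bench: front half (x -110 to 0 mm) a fixed deck with bolt and catch side by side along x (bolt on the line y = +25 mm, catch on the side of smaller y), rear half the lid.
- lid_press (a point): a good place to press on the lid: on its upper face near the free edge, at x = 18 mm, y = -22 mm, z = 80 mm of the box when shut. Moves with the lid. The bolt's keeper (a staple 20 mm high) ends 33 mm to its left, a small black knob stands 48 mm to its right.
- lid (a joint): lid angle, rad: 0 shut and level with the deck, growing as the free edge rises. Hinge line along y at x = +110 mm, z = 80 mm of the box. It stays where it is left and shuts with about 1 to 2 N pressed down at its free edge.
- bolt (a joint): bolt travel, m: 0 drawn (as found, with up to 2 mm of play), 0.028 home against its stop. It slides along +x of the box, its end passing over the shut lid into the keeper; shot under a lid that is still open, it would keep the lid from shutting. About 2 N moves it when the catch is down; it stays where it is left.
- tab_face (a point): middle of the near (-x) face of the bolt's upright thumb tab, the face to push on; moves with the bolt. Drawn: x = -70, y = +25, z = 114 mm of the box. The tab is 24 mm wide (y), 8 mm thick (x), up to z = 126 mm; the bar behind it (-x) is no higher than 93 mm, so a fingertip above 96 mm passes freely over it; nothing else stands behind it.
- catch (a joint): angle of the spring catch, rad: 0 up, with its nose in a notch of the bolt, which is then locked; above 0.2 the bolt is free; 0.45 is the stop. A second notch takes the nose when the bolt is home; between the notches the nose rides on the bar.
- paddle_mid (a point): middle of the upper face of the catch's paddle, moving with it. Up: x = -61, y = -25, z = 112 mm of the box. A fingertip about 15 mm wide pressing here frees the bolt when its end has come down to z = 106 mm, and reaches the stop at about z = 103 mm, with 3 to 6 N; the spring raises it again.
- adapter: loose coaxial adapter, 20 x 42 x 21 mm, lying beside the box; leave it where it is
- dust_cap: loose black rubber dust cap, 21 mm across, 18 mm high, beside the box; leave it where it is
- flux: loose flux pot, amber with a white lid, 37 mm across, 28 mm high, beside the box; leave it where it is
- marker: loose black marker pen, 15 x 101 x 16 mm, on the box's left; leave it where it is
- pivot (a point): pivot of the catch. Its ribbed steel paddle is to be pressed: 78 mm long (box x -100 to -22 mm), 34 mm wide (box y -39 to -6 mm), sloping up outwards (z 106 to 114 mm). It rocks about a line along x at y = -3, z = 102 mm of the box: press it anywhere along its length; a fingertip can slide along it while the bolt is pushed. This point lies on that line, at box x = -61 mm.

How it is judged:
By the outcome, as a careful person would: the job done as asked, in the order asked, and still so for the second after the job is handed in, with the robot touching nothing.
It also fails if it takes over 38 s, if anything falls off the work surface, if the arm or the gripper's body presses on something with over 40 N, if the wrist force passes 120 N, or if a joint passes its speed limit or range.

## Working session

There is one attempt and no reset: what is moved stays moved. The work goes in short steps, each a Python script; the robot and the scene stay as the last script left them, time stands still between calls to the robot, and variables do not carry over. Pictures are saved under pics/ and viewed, at most 10 in all, crops included, and the job is handed in when it is done.

```bash
mkdir -p pics; ls; cat > h.py <<'E'
import numpy as np, cv2
from workcell import r, gripper_open, grasp, ik, eyes, status
def grab(n):
    T=None
    if n=="wrist":
        p=np.array(status.current_eef_pos());R=np.array(status.current_ee_rot())
    f=eyes.grab_frame(n)
    if n=="wrist":
        W=np.eye(4);W[:3,:3]=R;W[:3,3]=p
        f["w_from_c"]=W@np.array(f["hand_eye"])
    else: f["w_from_c"]=np.linalg.inv(np.array(f["camera_from_world"]))
    return f
def rays(f,uv):
    uv=np.asarray(uv,float).reshape(-1,1,2)
    q=cv2.undistortPoints(uv,np.array(f["mtx"]),np.array(f["D"])).reshape(-1,2)
    d=np.c_[q[:,0],-q[:,1],-np.ones(len(q))]
    return f["w_from_c"][:3,3], d@f["w_from_c"][:3,:3].T
def onplane(f,uv,z):
    o,d=rays(f,uv); return o+d*((z-o[2])/d[:,2])[:,None]
def cloud(f):
    v,u=np.mgrid[0:384,0:512]; o,d=rays(f,np.c_[u.ravel(),v.ravel()])
    P=o+d*f["depth"].reshape(-1,1); P[f["depth"].ravel()<=0]=np.nan
    return P.reshape(384,512,3)
def save(f,n): cv2.imwrite("pics/"+n,f["pixels"][:,:,::-1])
E
python3 - <<'E'
from h import *
import pickle
D={}
for n in("scene","top","wrist"):
    f=grab(n);save(f,n+"0.png");D[n]=f;print(n,f["w_from_c"].round(3).tolist(),(f["depth"]>0).mean())
pickle.dump(D,open("f0.pkl","wb"))
a=np.hstack([D["scene"]["pixels"],D["top"]["pixels"]])
cv2.imwrite("pics/both.png",cv2.resize(a[:,:,::-1],(800,300)))
print(status.current_time_s(),np.round(status.current_ee_rot(),3).tolist())
E
```

```text
pics
scene [[-0.865, 0.368, -0.342, 0.248], [-0.502, -0.635, 0.587, 0.449], [-0.001, 0.679, 0.734, 0.777], [0.0, 0.0, 0.0, 1.0]] 0.9959615071614584
top [[0.052, 0.974, -0.223, 0.323], [-0.999, 0.051, -0.009, -0.078], [0.002, 0.223, 0.975, 1.196], [0.0, 0.0, 0.0, 1.0]] 0.9960835774739584
wrist [[0.316, 0.91, 0.267, 0.281], [-0.949, 0.304, 0.088, -0.592], [-0.001, -0.281, 0.96, 0.384], [0.0, 0.0, 0.0, 1.0]] 0.9961446126302084
0.15 [[0.949, 0.316, -0.0], [0.316, -0.949, 0.002], [0.0, -0.002, -1.0]]
```

View pics/top0.png

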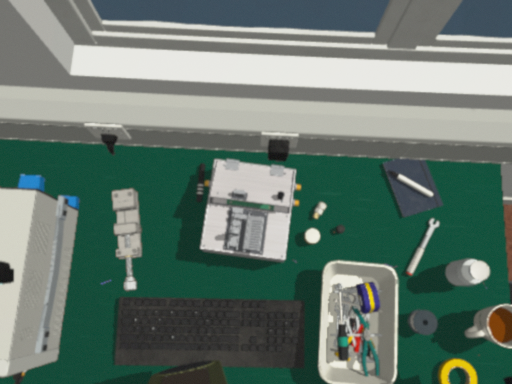

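View pics/scene0.png

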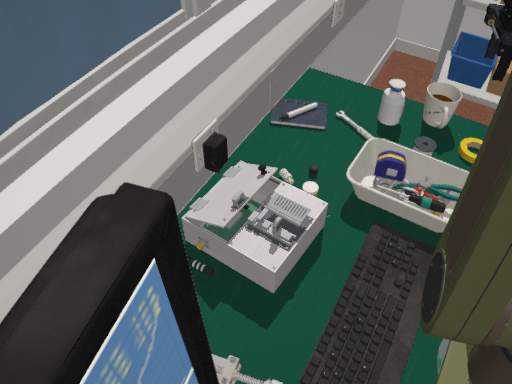

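The top view shows the box with corners near (216,160), (297,170), (283,260) and (201,249). The hinge is toward the wall, the lid is slightly open, the bolt is at about (237,230) and the catch at (252,235). The scene view shows the same, with the lid up a little and the black knob at (263,170).

```bash
cat >> h.py <<'E'
def boxfit(f,zmin=0.05,win=None):
    """front-deck fit: points at deck level -> min area rect of all box-top points, seen by camera f"""
    P=cloud(f); m=(P[...,2]>zmin)&(P[...,2]<0.2)
    if win is not None: m&=(P[...,0]>win[0])&(P[...,0]<win[1])&(P[...,1]>win[2])&(P[...,1]<win[3])
    m=cv2.morphologyEx(m.astype(np.uint8),cv2.MORPH_OPEN,np.ones((5,5),np.uint8))
    n,l,s,c=cv2.connectedComponentsWithStats(m)
    return P,m,l,s,c
E
python3 - <<'E'
from h import *
import pickle
D=pickle.load(open("f0.pkl","rb"));f=D["top"]
print(onplane(f,[(216,160),(297,170),(283,260),(201,249)],0.08).round(3).tolist())
P,m,l,s,c=boxfit(f)
k=l[248,245] or l[240,215]; print(s[k],k)
Q=P[l==k]; print(len(Q),np.percentile(Q,[0,50,100],axis=0).round(3).tolist())
d=Q[(Q[:,2]>.074)&(Q[:,2]<.086)]
rc=cv2.minAreaRect(Q[:,:2].astype(np.float32));print(rc,cv2.boxPoints(rc).round(3).tolist())
rc=cv2.minAreaRect(d[:,:2].astype(np.float32));print(rc,np.median(d[:,2]))
# scene too
f=D["scene"];P2=cloud(f);m=(P2[...,2]>.074)&(P2[...,2]<.086)&(P2[...,0]>.3)&(P2[...,0]<.85)&(abs(P2[...,1])<.3);q=P2[m];print(np.percentile(q,[2,50,98],axis=0).round(3).tolist())
# knob/lid heights along x
P=cloud(D["top"])
for uv in [(230,168),(270,175),(230,195),(265,200),(215,240),(275,250),(230,235),(255,235)]: print(uv,P[uv[1],uv[0]].round(3))
cv2.imwrite("pics/topz.png",cv2.resize(D["top"]["pixels"][145:275,185:355,::-1],None,fx=4.6,fy=4.6,interpolation=cv2.INTER_CUBIC))
E
```

```text
[[0.649, 0.03, 0.08], [0.634, -0.168, 0.08], [0.415, -0.143, 0.08], [0.43, 0.05, 0.08]]
[ 202  203   89   58 4057] 4
4057 [[0.416, -0.155, 0.05], [0.476, -0.053, 0.082], [0.544, 0.05, 0.13]]
((0.48021820187568665, -0.05211806297302246), (0.20014676451683044, 0.11393384635448456), 85.32960510253906) [[0.41499999165534973, -0.1469999998807907], [0.5289999842643738, -0.15600000321865082], [0.5450000166893005, 0.0430000014603138], [0.4320000112056732, 0.052000001072883606]]
((0.4800620675086975, -0.052135877311229706), (0.20012591779232025, 0.11348997056484222), 85.24983978271484) 0.08107159149685972
[[0.419, -0.206, 0.075], [0.486, -0.012, 0.081], [0.692, 0.048, 0.085]]
(230, 168) [ 0.627 -0.006  0.091]
(270, 175) [ 0.616 -0.103  0.089]
(230, 195) [ 0.555 -0.012  0.116]
(265, 200) [ 0.548 -0.094  0.117]
(215, 240) [0.453 0.018 0.085]
(275, 250) [ 0.437 -0.123  0.078]
(230, 235) [ 0.465 -0.016  0.092]
(255, 235) [ 0.465 -0.075  0.115]
```

View pics/topz.png

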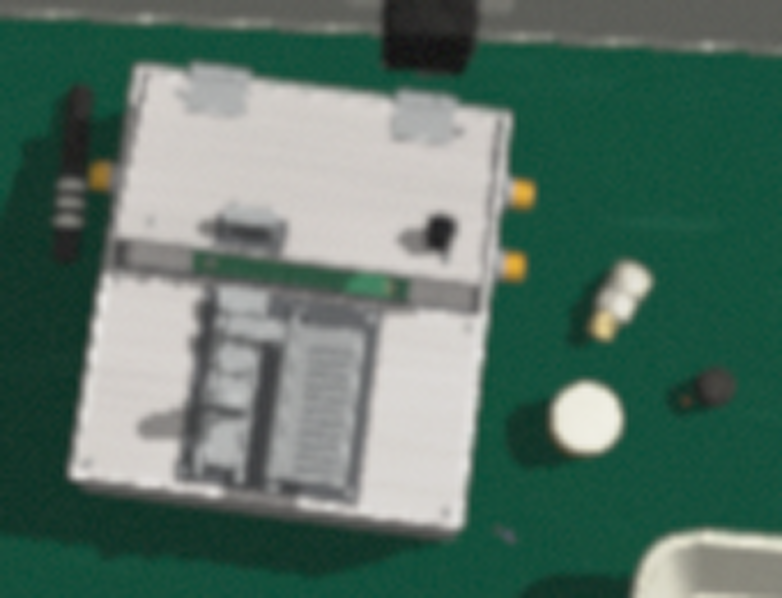

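The crop shows the bolt tab near (225,440), the ribbed paddle around (325,400), the keeper at (250,230), the knob at (440,232), and the lid with a small gap along y≈270. The two fingertips need to be about 50 mm apart, so I'll check what gripper control the interface documents.

Only full open and close-until-stop are available, so I'll come back to finger spacing. First I'll close the fingers, hover over the box and re-measure it with the wrist camera.

```bash
cat >> h.py <<'E'
import json,os
TIP=0.190
def setpose(o,th): json.dump([list(map(float,o)),float(th)],open("box.json","w"))
def B(x,y,z):
    o,th=json.load(open("box.json")); c,s=np.cos(th),np.sin(th)
    return np.array([o[0]+c*x/1e3-s*y/1e3, o[1]+s*x/1e3+c*y/1e3, z/1e3])
def Rt(psi=0):
    """tool down, tool x = box x turned by psi about z"""
    th=json.load(open("box.json"))[1]+psi; c,s=np.cos(th),np.sin(th)
    return np.array([[c,s,0],[s,-c,0],[0,0,-1.]])
def tip(x,y,z): return B(x,y,z+1e3*TIP)
def st(m=""): print(m,"t=%.2f gap=%.4f F=%s"%(status.current_time_s(),status.current_finger_gap(),np.round(status.current_contact_force(),1)))
E
python3 - <<'E'
from h import *
th=np.deg2rad(85.3-90); setpose(np.array([.4235,-.0475])+.11*np.array([np.cos(th),np.sin(th)]),th)
r.move_to(tip(-20,-22,230),Rt()); grasp(5); st()
f=grab("wrist");save(f,"w1.png")
import pickle;pickle.dump(f,open("w1.pkl","wb"))
P=cloud(f);m=((P[...,2]>.074)&(P[...,2]<.087)).astype(np.uint8)
n,l,s,c=cv2.connectedComponentsWithStats(m)
for k in np.argsort(-s[1:,4])[:4]+1:
    q=P[l==k];rc=cv2.minAreaRect(q[:,:2].astype(np.float32));print(s[k],rc,np.median(q[:,2]))
E
```

```text
t=3.88 gap=0.0005 F=[0.5 0.3 0.1]
[  137   162   197    98 12035] ((0.47737252712249756, -0.05230152606964111), (0.20090600848197937, 0.11052938550710678), 85.26993560791016) 0.08032025113276786
[ 128   42  212   80 4177] ((0.6190159916877747, -0.06623292714357376), (0.20547886192798615, 0.06792493909597397), 78.12959289550781) 0.08360198730271173
[  0   0 134  23 558] ((0.6918894648551941, 0.0903266966342926), (0.13722926378250122, 0.0016439621103927493), 89.9164047241211) 0.08027206815391869
[223 199  10  56 516] ((0.4628138542175293, -0.04303854703903198), (0.009492834098637104, 0.06361943483352661), 84.32128143310547) 0.08222022458699568
```

View pics/w1.png

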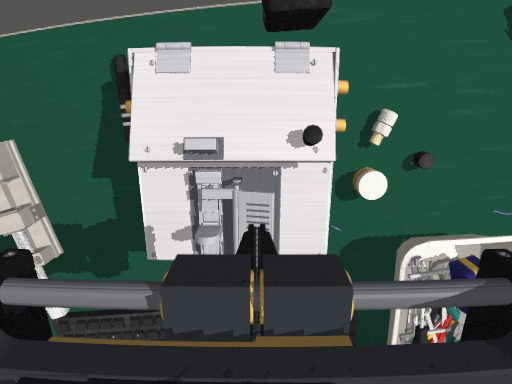

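The wrist view shows the deck (rows 160–262), the keeper at (203,147), the knob at (313,135), the tab at (207,235) and the paddle at (258,208). The deck fit agrees with the top view within 1 mm. Next I shut the lid.

```bash
python3 - <<'E'
from h import *
import pickle
setpose((.5327,-.0567),np.deg2rad(85.27-90))
f=pickle.load(open("w1.pkl","rb"));P=cloud(f)
o,th=json.load(open("box.json"));c,s=np.cos(th),np.sin(th)
def b(P): d=P[...,:2]-np.array(o); return np.c_[1e3*(d@[c,s]),1e3*(d@[-s,c]),1e3*P[...,2]]
q=b(P.reshape(-1,3))
for nm,m in [("tabtop",(q[:,2]>118)&(q[:,2]<132)&(q[:,0]<-40)&(q[:,0]>-95)&(q[:,1]>0)&(q[:,1]<50)),("paddle",(q[:,2]>103)&(q[:,2]<117)&(q[:,0]<-15)&(q[:,0]>-55)&(q[:,1]>-45)&(q[:,1]<-4)),
  ("knob",(q[:,2]>125)&(q[:,0]>5)&(q[:,0]<60)&(q[:,1]<-50)&(q[:,1]>-95)),("keeper",(q[:,2]>122)&(q[:,0]>5)&(q[:,0]<60)&(q[:,1]<60)&(q[:,1]>0))]:
    print(nm,m.sum(),np.percentile(q[m],[3,50,97],axis=0).round(0).tolist() if m.any() else "")
r.move_to(tip(16,-22,135),Rt()); st("above")
r.movel(tip(18,-22,84),rate=.08); st("84")
z=84
while z>76:
    z-=1; r.movel(tip(18,-22,z),rate=.05)
    F=status.current_contact_force()[2]
    if abs(F)>8: break
st("z=%g"%z)
r.movel(tip(18,-22,150),rate=.2); 
f=grab("top");q=b(cloud(f).reshape(-1,3))
m=(q[:,0]>5)&(q[:,0]<100)&(q[:,1]>50)&(q[:,1]<90);print("lid",np.polyfit(q[m][:,0],q[m][:,2],1))
E
```

```text
tabtop 225 [[-71.0, 15.0, 118.0], [-66.0, 24.0, 124.0], [-63.0, 34.0, 126.0]]
paddle 1226 [[-54.0, -38.0, 107.0], [-38.0, -21.0, 112.0], [-23.0, -5.0, 115.0]]
knob 9212 [[5.0, -91.0, 131.0], [7.0, -67.0, 341.0], [25.0, -51.0, 351.0]]
keeper 11944 [[5.0, 1.0, 133.0], [7.0, 22.0, 332.0], [21.0, 52.0, 351.0]]
above t=4.42 gap=0.0002 F=[ 0.8 -0.2  0.3]
84 t=5.21 gap=0.0003 F=[ 0.3  0.2 -1.2]
z=80 t=6.21 gap=0.0006 F=[-5.5 -0.1 11.1]
lid [ -3.99911047 455.9791598 ]
```

The lid is down: 11 N of resistance at z=80. The tab and paddle sit where expected. Now I'll test whether the fingers keep their gap after being stopped by the tab's sides.

```bash
python3 - <<'E'
from h import *
gripper_open(); st("open")
r.move_to(tip(-66,25,150),Rt()); r.movel(tip(-66,25,118.5),rate=.15); st("at tab")
grasp(3); st("gripped"); print(status.current_finger_force())
r.movel(tip(-66,25,140),rate=.15); st("lifted"); r.sleep(.1); st()
E
```

```text
open t=8.29 gap=0.0951 F=[-0.2 -0.3 -0.3]
at tab t=9.12 gap=0.0958 F=[ 0.6  0.  -0.1]
gripped t=10.28 gap=0.0216 F=[0.6 2.8 0.1]
2.773235533386469
lifted t=10.57 gap=0.0015 F=[ 0.1 -0.3 -0.2]
 t=10.67 gap=0.0013 F=[-0.  -0.2 -0.6]
```

The grip closes fully once clear of the tab, so a partial gap must be held by contact during the task itself. With the tool yawed 22°, the closing tab-side finger stops on the tab's rear corner while the other finger hangs over the paddle. I can then lower to press the catch and drive +x.

```bash
python3 - <<'E'
from h import *
psi=np.deg2rad(22)
gripper_open()
r.move_to(tip(-62.5,7.7,145),Rt(psi)); r.movel(tip(-62.5,7.7,118.5),rate=.15); st("down")
grasp(8); st("stopped")
f=grab("wrist"); save(f,"w2.png")
E
```

```text
down t=13.01 gap=0.0949 F=[0.4 0.  0.5]
stopped t=13.95 gap=0.0454 F=[-0.3 16.8  1.1]
```

View pics/w2.png

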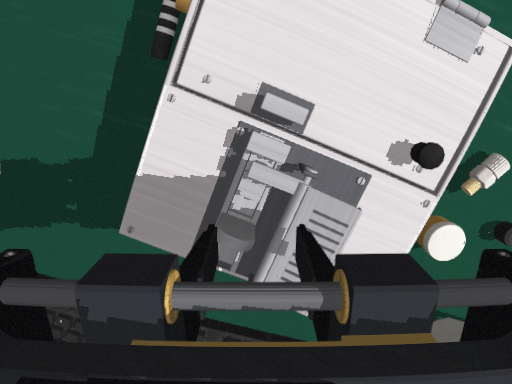

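The wrist view shows the left fingertip at (208,240) against the rounded tab at (237,230), and the right fingertip at (302,240) near the paddle's inner edge. The gap is smaller than planned, so I'll check whether the arm has shifted under the grip load.

```bash
python3 - <<'E'
from h import *
print((np.array(status.current_eef_pos())-tip(-62.5,7.7,118.5))*1e3, status.current_finger_force()); st()
grasp(3); st("3N"); print((np.array(status.current_eef_pos())-tip(-62.5,7.7,118.5))*1e3,status.current_finger_force())
E
```

```text
[-0.25383813  2.65618281 -0.43751833] 7.678574128949549
 t=14.00 gap=0.0450 F=[-0.2 17.2  1.6]
3N t=14.32 gap=0.0528 F=[0.4 6.9 0.2]
[ 0.02363447  1.0488017  -0.05199447] 2.8748709363571834
```

Arm and finger flex explain it. I'll shift the tool a little toward the paddle, re-grip at 5 N, and lower onto the paddle while watching the force.

```bash
python3 - <<'E'
from h import *
psi=np.deg2rad(22)
r.movel(tip(-63,3.7,118.5),rate=.1); grasp(5); st("shifted")
for z in (110,106,104,103):
    r.movel(tip(-63,3.7,z),rate=.08); st("z=%d"%z)
print((np.array(status.current_eef_pos())-tip(-63,3.7,103))*1e3)
f=grab("wrist"); save(f,"w3.png")
E
```

```text
shifted t=14.86 gap=0.0574 F=[-0.1 10.1  1.1]
z=110 t=15.12 gap=0.0629 F=[-0.4  9.4 11.5]
z=106 t=15.37 gap=0.0637 F=[0.2 8.  8.5]
z=104 t=15.62 gap=0.0633 F=[-1.3  7.2  9.4]
z=103 t=15.87 gap=0.0632 F=[-0.8  7.1  9.9]
[0.97638665 0.79547138 2.42320293]
```

View pics/w3.png

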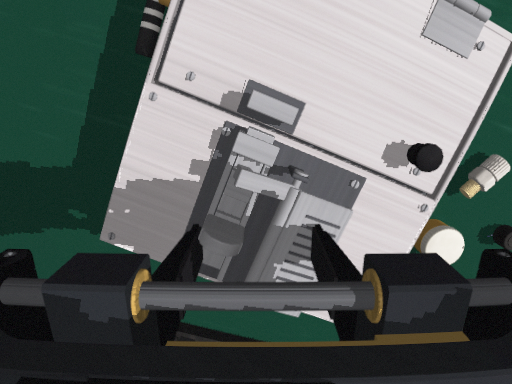

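The wrist view shows the right fingertip at (325,240) on the paddle and the left one at (193,240) against the tab's rear-left. The actual tip height is about 105.4 mm because of arm compliance. I'll press a little further, then push +x in steps.

```bash
python3 - <<'E'
from h import *
x=-63;y=3.7
def dev(m):
    st(m); print("   dev",((np.array(status.current_eef_pos())-tip(x,y,z))*1e3).round(1),"tipz",round(1e3*(status.current_eef_pos()[2]-TIP),1))
for z in (101,99.5):
    r.movel(tip(x,y,z),rate=.05); dev("z")
    if 1e3*(status.current_eef_pos()[2]-TIP)<103.3: break
for i in range(5):
    x+=3; r.movel(tip(x,y,z),rate=.05); dev("x=%g"%x)
f=grab("wrist"); save(f,"w4.png")
E
```

```text
z t=16.17 gap=0.0631 F=[-0.3  5.5  8.6]
   dev [1.  0.6 2.4] tipz 103.4
z t=16.42 gap=0.0626 F=[-3.5  7.2 11. ]
   dev [1.1 0.5 2.9] tipz 102.4
x=-60 t=16.67 gap=0.0624 F=[-7.4  7.1 16.1]
   dev [0.5 0.6 2.9] tipz 102.4
x=-57 t=16.92 gap=0.0617 F=[-9.2  7.5 15.7]
   dev [0.3 0.6 2.9] tipz 102.4
x=-54 t=17.17 gap=0.0622 F=[-9.4  7.4 16.3]
   dev [0.4 0.7 2.9] tipz 102.4
x=-51 t=17.42 gap=0.0622 F=[-8.6  7.  16.4]
   dev [0.3 0.7 2.9] tipz 102.4
x=-48 t=17.67 gap=0.0617 F=[-10.1   7.3  16.7]
   dev [0.2 0.8 2.9] tipz 102.4
```

View pics/w4.png

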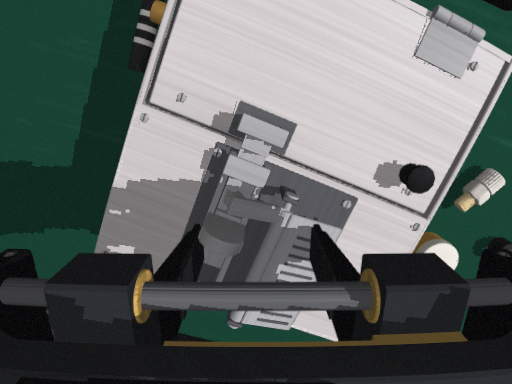

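The bolt moves with the finger: its end at (255,150) is now crossing onto the lid toward the keeper, and the paddle is still down. I'll continue to the stop.

```bash
python3 - <<'E'
from h import *
y=3.7;z=99.5;x=-48
for i in range(7):
    x+=2.5; r.movel(tip(x,y,z),rate=.05); st("x=%g"%x); 
    F=status.current_contact_force()
    if F[0]<-22: break
print(((np.array(status.current_eef_pos())-tip(x,y,z))*1e3).round(1))
f=grab("wrist"); save(f,"w5.png")
P=cloud(f).reshape(-1,3)
o,th=json.load(open("box.json"));c,s=np.cos(th),np.sin(th);d=P[:,:2]-np.array(o)
q=np.c_[1e3*(d@[c,s]),1e3*(d@[-s,c]),1e3*P[:,2]]
m=(q[:,2]>119)&(q[:,2]<130)&(q[:,0]>-60)&(q[:,0]<-20)&(q[:,1]>18)&(q[:,1]<32);print(m.sum(),np.percentile(q[m],[3,50,97],axis=0).round(1).tolist())
E
```

```text
x=-45.5 t=17.97 gap=0.0617 F=[-10.    9.1  15.9]
x=-43 t=18.22 gap=0.0617 F=[-7.3  7.  15.5]
x=-40.5 t=18.47 gap=0.0616 F=[-6.9  7.9 14.2]
x=-38 t=18.72 gap=0.0619 F=[-13.6   8.3  19.5]
x=-35.5 t=18.97 gap=0.0624 F=[-16.9   8.4  20.9]
x=-33 t=19.22 gap=0.0632 F=[-19.    8.8  21.6]
x=-30.5 t=19.47 gap=0.0648 F=[-20.2  10.6  20.5]
[-1.6  1.3  1.6]
520 [[-47.3, 18.5, 119.4], [-37.0, 25.5, 124.7], [-34.5, 31.7, 126.6]]
```

View pics/w5.png

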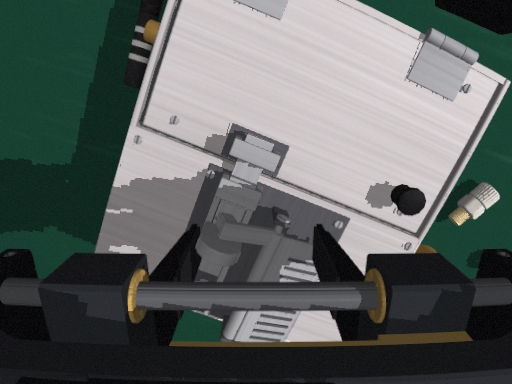

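The keeper at (255,150) now holds the bolt end. The tab's front edge moved from -63 to -34.5 mm, and the push force has risen against the stop, so the bolt is home. I'll lift straight up to release the catch, open the fingers and back off.

```bash
python3 - <<'E'
from h import *
r.movel(tip(-31.5,3.7,119.5),rate=.1); st("up")
gripper_open(); r.movel(tip(-45,3.7,210),rate=.2); r.move_to(tip(-70,0,250),Rt()); st("clear")
f=grab("wrist"); save(f,"w6.png")
P=cloud(f).reshape(-1,3)
o,th=json.load(open("box.json"));c,s=np.cos(th),np.sin(th);d=P[:,:2]-np.array(o)
q=np.c_[1e3*(d@[c,s]),1e3*(d@[-s,c]),1e3*P[:,2]]
m=(q[:,2]>119)&(q[:,2]<130)&(q[:,0]>-75)&(q[:,0]<-20)&(q[:,1]>15)&(q[:,1]<35);print("tab",m.sum(),np.percentile(q[m],[3,50,97],axis=0).round(1).tolist())
m=(q[:,0]>5)&(q[:,0]<100)&(q[:,1]>50)&(q[:,1]<90)&(q[:,2]<150);print("lid",np.polyfit(q[m][:,0],q[m][:,2],1))
m=(q[:,0]>-60)&(q[:,0]<-25)&(q[:,1]>-38)&(q[:,1]<-8)&(q[:,2]<130)&(q[:,2]>95);print("paddle z=a*y+b",np.polyfit(q[m][:,1],q[m][:,2],1))
cv2.imwrite("pics/w6z.png",cv2.resize(f["pixels"][:300,90:400,::-1],None,fx=2,fy=2))
E
```

```text
up t=19.87 gap=0.0581 F=[-5.8  9.7  5.9]
clear t=21.73 gap=0.0953 F=[-1.1  0.9  0.7]
tab 188 [[-42.3, 15.5, 120.7], [-38.4, 24.4, 124.4], [-35.0, 34.1, 126.6]]
lid [8.00806959e-03 7.98261885e+01]
paddle z=a*y+b [ -0.20440517 107.15783204]
```

View pics/w6z.png

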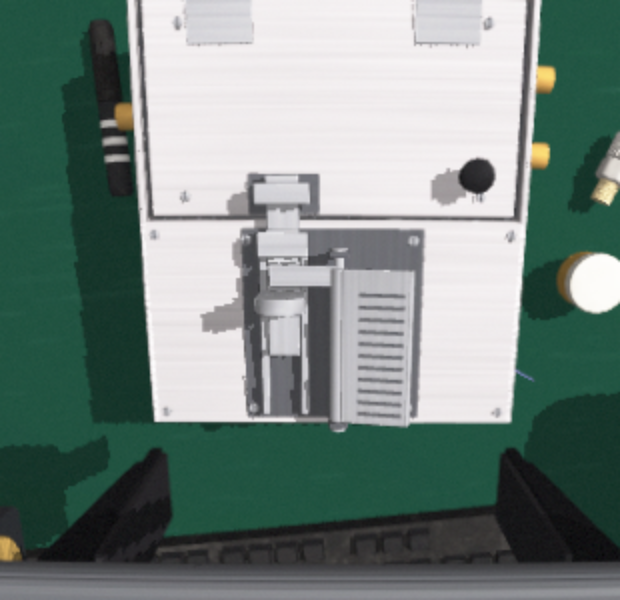

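The final view shows the lid level (0.008 slope), the bolt in the keeper with its tab at -42 mm (28 mm of travel), and the paddle back up at z=112.3. The adapter, flux pot and marker pen are where they were. I'll compare the paddle with its original position and then hand in.

```bash
python3 - <<'E'
from h import *
import pickle
P=cloud(pickle.load(open("w1.pkl","rb"))).reshape(-1,3)
o,th=json.load(open("box.json"));c,s=np.cos(th),np.sin(th);d=P[:,:2]-np.array(o)
q=np.c_[1e3*(d@[c,s]),1e3*(d@[-s,c]),1e3*P[:,2]]
m=(q[:,0]>-50)&(q[:,0]<-25)&(q[:,1]>-38)&(q[:,1]<-8)&(q[:,2]<130)&(q[:,2]>95);a=np.polyfit(q[m][:,1],q[m][:,2],1);print(a)
if abs(np.polyval(a,-25)-112.3)<1.5: print(r.job_done())
E
```

```text
[ -0.20429679 107.21300258]
the job is handed in; nothing more can be done
None
```

The job is handed in at about 22 s: lid shut, bolt fully home in the keeper, catch sprung back up to its original height so it should be locking the bolt, and the robot clear of everything.

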